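# Stroke the sample cup lids shut

## Robot

A 7-joint arm with a two-finger parallel gripper is mounted at the origin on the work surface. World frame = base frame: x ahead of the robot, y to its left, z up, the work surface at z = 0. Lengths are in m, angles in degrees, forces in N, time in s.
With the tool pointing down it reaches from about 0.4 to 0.875 m from the base axis. Payload 6.5 kg.
Tool frame: the origin (TCP) lies between the finger pads; the fingertips stand 8 mm ahead of it and the grasp point (between the pads) lies 11 mm behind it; z points along the fingers, y is the direction in which the jaws open and shut (so a half turn about z gives the same grasp; the last joint's range is limited). The gripper opens to 88 mm and grips with 3 to 60 N. Pads are 18 mm wide; open, the fingers measure 123 mm over their backs; the gripper's body (75 mm by 187 mm) begins 45 mm behind the grasp point.
Start: joints at [65.993, 30.733, -0.252, 88.115, 0.149, 61.152, -4.079], TCP at [0.225, -0.61, 0.247] pointing down, gripper open.
Joint ranges: [-154.64, 154.64], [-21.42, 123.67], [-72.66, 72.17], [13.99, 137.28], [-74.86, 254.86], [10.95, 109.41], [-158.01, 158.01]. Speed limits (degrees/s): [136.94, 136.94, 180, 180, 180, 180, 180].

## Interface

Orientations are given as a 3x3 rotation matrix whose columns are the frame's x, y, z axes.
In Python, from cell import bot, optics gives the robot as it stands. Calls block until the motion is done:
- bot.movep(position, orientation): joint-space move of the TCP to a pose.
- bot.movel(position, ori=None, velocity=0.15): straight line of the TCP; ori=None keeps the orientation; velocity is the mean speed in m/s.
- bot.set_joints(angles): joint-space move.
- bot.set_gripper(opening, strength=None): finger opening in m; strength is the grip in N (None keeps the last); returns when the fingers have stopped.
- bot.sleep(seconds).
- bot.solve_ik(position, orientation): joint angles nearest the present ones, or None.
- bot.get_state(): the state.
- optics.grab_frame(name): name is "side" or "top" or "wrist"; returns the picture (420x560x3 uint8, red, green, blue); there is no depth.
- optics.get_calibration(name): a dict with "vfov" (degrees; the focal length in pixels is half the picture's height over the tangent of half this angle, whatever the lens; pixels are square), "cx", "cy" (the principal point, pixels), "distortion" ([k1, k2, p1, p2, k3] as OpenCV has them; the pictures are not rectified), "camera_from_world" (4x4, takes a point from world to camera coordinates). Camera axes: x right, y down, z forward; pixel columns grow to the right and rows downward; lengths in m; the calibration is good to about 2 mm. A picture is of the moment at which its call begins: read the wrist's pose just before it. get_calibration takes no time and is no camera call; for the wrist camera it gives the pose at the moment of the call.
A pose or a line that the arm cannot do raises bot.MotionError and nothing moves.
- bot.hand_in(): hands the job in, once; it reports no verdict.
Trained networks look in the newest picture that a camera, given by its name, has taken for a name from the list of things; names that differ only in an ending like _2 or _b are one class to them, and where a whole thing is asked for, a point or a joint stands for the part that bears it (a point fixed in the world has none). Each returns a list of dicts, best first, with "conf" (0 to 1); they miss things now and then, are a little off and sometimes report something else, mostly with a low value. They report only what shows in the picture. A call takes as long as a camera call.
- optics.masks_of(camera, target): "mask" (420x560 bool, what is visible of it).
- optics.landmark_of(camera, target): "location" ([x, y, z] in m, in world coordinates, good to about 4 mm: a listed point, or the origin of a listed thing).
The state is a dict: "time_s": time; "joint_pos": joint angles; "qvel": joint speeds; "tau": joint torques, N m; "eef_pos": TCP position; "orientation": TCP orientation; "force": force on the tool from outside, world axes, zero at the start; "moment": the same for the moment, N m; "opening": finger opening in m.
Only numpy, scipy, OpenCV 4.12 (cv2) and the standard library are available. Lean on these libraries where they do the work, as an engineer would, in place of code of your own. Each camera call takes 0.05 s, during which the arm holds its last target. There are 200 camera calls.

## Task

The five cups on the curved rack are ready for the analyser: with the fingertips, stroke lightly along the row just above the rims so that the flip lids fold down flat one after another, beginning with the end cup whose lid is hinged towards the rack's end and going on to the other end. Do not grasp or lift anything, do not press hard or shove the rack out of its place, and leave the spare cup with its open lid, the jar and the spoon as they are.

Things in the scene. Friction and masses are not known exactly. Their poses are not given: they have to be found in the camera images.
- rack: curved aluminium cup rack, loose, about 0.9 kg, 56 mm wide, carrying five grey cups 37 mm across. Origin on the bench under the middle cup, z up. Cup i (0 to 4) stands at x = 200 cos a - 200 mm, y = 200 sin a mm, a = (i - 2) x 0.25 rad: an arc of radius 200 mm, cups 50 mm apart. The row's direction at cup i, towards cup 4, is (-sin a, cos a). The rack ends 26 mm past the end cups' centres
- cup0 (a point): centre of the rim of cup 0, 51 mm above the bench; the first to close. It is the end cup whose lid hinge is towards the rack's end
- cup1 (a point): centre of the rim of cup 1, 51 mm above the bench. Each lid's hinge is 22.5 mm before its cup's centre (on the side towards cup 0's end of the rack), 51.5 mm above the bench; a push along the row from cup 0 towards cup 4 folds it down
- cup2 (a point): centre of the rim of cup 2, 51 mm above the bench, directly above the rack's origin
- cup3 (a point): centre of the rim of cup 3, 51 mm above the bench
- cup4 (a point): centre of the rim of cup 4, 51 mm above the bench; the last to close
- lid0 (a joint): flip lid of cup 0, angle in rad: 0 = lying flat on the rim (shut), 1.57 = upright, stop at 1.9 (leaning back, away from its cup); starts at 1.2 to 1.75, as all five. A lid is a white plastic disc 4 mm thick, 37 mm across, 46 mm long with hinge ear and thumb tab; shut, its top is 55.5 mm above the bench
- lid1 (a joint): flip lid of cup 1, angle in rad: 0 = lying flat on the rim (shut), 1.57 = upright, stop at 1.9 (leaning back, away from its cup); each hinge is slightly stiff (0.006 N m): a lid stays at the angle it is left at, and there is no latch
- lid2 (a joint): flip lid of cup 2, angle in rad: 0 = lying flat on the rim (shut), 1.57 = upright, stop at 1.9 (leaning back, away from its cup)
- lid3 (a joint): flip lid of cup 3, angle in rad: 0 = lying flat on the rim (shut), 1.57 = upright, stop at 1.9 (leaning back, away from its cup)
- lid4 (a joint): flip lid of cup 4, angle in rad: 0 = lying flat on the rim (shut), 1.57 = upright, stop at 1.9 (leaning back, away from its cup)
- spare: loose spare cup of the same kind, alone on a 48 mm round foot, rim 45 mm above the bench, standing on the hollow side of the rack, about 100 mm from the middle cup; origin at the centre of its underside. To be left alone
- spare_lid (a joint): the spare cup's flip lid, same as the others, starts at 1.3 to 1.7; to stay open
- jar: closed clear jar with a steel cap, 60 mm across, 85 mm high, on the outer side of the rack; origin at the centre of its underside. Bystander
- spoon: steel spoon with a wooden handle, 160 mm long, lying on the bench on the outer side of the rack; origin under its middle. Bystander

How it is judged (in metres and radians):
On the way, in this order (a step that is already met when the one before it is completed fails the run):
1. the lid of cup 0 is shut, as the first (value of joint lid0 below 0.15 rad), for 0.05 s.
2. the lid of cup 1 is shut, after the one before it (value of joint lid1 below 0.15 rad), for 0.05 s.
3. the lid of cup 2 is shut, after the one before it (value of joint lid2 below 0.15 rad), for 0.05 s.
4. the lid of cup 3 is shut, after the one before it (value of joint lid3 below 0.15 rad), for 0.05 s.
5. the lid of cup 4 is shut, after the one before it (value of joint lid4 below 0.15 rad), for 0.05 s.
At the end, for the whole second after the job is handed in: All five rack lids lie flat (within 0.15 rad of shut), the rack is at rest within 25 mm of where it was, the spare cup, jar and spoon are within 20 mm of where they were, and the spare lid still stands open (over 1.0 rad) (value of joint each of lid0, lid1, lid2, lid3, lid4 below 0.15 rad and value of joint spare_lid above 1 rad and distance of rack from where it was at the start of the episode below 0.025 m and linear speed of rack below 0.01 m/s and distance of each of spare, jar, spoon from where it was at the start of the episode below 0.02 m); the robot touches nothing.
It fails at once if the rack is shoved more than 25 mm (distance of rack from where it was at the start of the episode above 0.025 m).
It fails at once if the rack is lifted or tipped (height (world z) of rack above 0.012 m or angle between rack's own z axis and vertical above 0.12 rad).
It fails at once if the fingers press on the rack or its lids with more than 25 N (contact force between the fingers and rack above 25 N).
It fails at once if the spare cup, jar or spoon is moved more than 20 mm, or lifted (distance of any of spare, jar, spoon from where it was at the start of the episode above 0.02 m).
It fails at once if the spare cup's lid is closed (value of joint spare_lid below 1 rad).
It also fails if it takes over 42 s, if anything falls off the work surface, if the arm or the gripper's body presses on something with over 40 N, if the wrist force passes 120 N, or if a joint passes its speed limit or range.

## Working session

There is one attempt and no reset: what is moved stays moved. The work goes in short steps, each a Python script; the robot and the scene stay as the last script left them, time stands still between calls to the robot, and variables do not carry over. Pictures are saved under pics/ and viewed, about 8 in all and at most 12, crops included, and the job is handed in when it is done.

```bash
mkdir -p pics; ls; python3 - <<'E'
from cell import bot, optics
import cv2
s=bot.get_state(); print(s["time_s"],s["eef_pos"],s["orientation"],s["force"])
for c in ("top","side"):
    im=optics.grab_frame(c); cv2.imwrite(f"pics/{c}0.png",im[:,:,::-1])
    for t in ["cup0","cup1","cup2","cup3","cup4","rack","spare","jar","spoon"]:
        print(c,t,[( [round(v,3) for v in d["location"]],round(d["conf"],2)) for d in optics.landmark_of(c,t)][:3])
print(bot.get_state()["time_s"])
E
```

```text
pics
0.0 [ 0.22437643 -0.60941839  0.2458731 ] [[ 9.38355406e-01  3.45671267e-01 -7.12684851e-04]
 [ 3.45671967e-01 -9.38354239e-01  1.48770206e-03]
 [-1.54494995e-04 -1.64234844e-03 -9.99998639e-01]] [-0.41589345  0.39055525  0.37380398]
top cup0 [([0.577, -0.148, 0.052], 0.85), ([0.601, -0.097, 0.052], 0.77), ([0.57, 0.047, 0.051], 0.62)]
top cup1 [([0.577, -0.148, 0.052], 0.85), ([0.601, -0.097, 0.052], 0.77), ([0.57, 0.047, 0.051], 0.62)]
top cup2 [([0.577, -0.148, 0.052], 0.85), ([0.601, -0.097, 0.052], 0.77), ([0.57, 0.047, 0.051], 0.62)]
top cup3 [([0.577, -0.148, 0.052], 0.85), ([0.601, -0.097, 0.052], 0.77), ([0.57, 0.047, 0.051], 0.62)]
top cup4 [([0.577, -0.148, 0.052], 0.85), ([0.601, -0.097, 0.052], 0.77), ([0.57, 0.047, 0.051], 0.62)]
top rack [([0.598, -0.045, -0.0], 0.83)]
top spare [([0.495, -0.055, -0.002], 0.83)]
top jar [([0.685, 0.052, 0.002], 0.82)]
top spoon [([0.696, -0.141, -0.0], 0.62)]
side cup0 [([0.599, -0.049, 0.054], 0.86), ([0.571, 0.05, 0.054], 0.86), ([0.595, -0.098, 0.049], 0.8)]
side cup1 [([0.599, -0.049, 0.054], 0.86), ([0.571, 0.05, 0.054], 0.86), ([0.595, -0.098, 0.049], 0.8)]
side cup2 [([0.599, -0.049, 0.054], 0.86), ([0.571, 0.05, 0.054], 0.86), ([0.595, -0.098, 0.049], 0.8)]
side cup3 [([0.599, -0.049, 0.054], 0.86), ([0.571, 0.05, 0.054], 0.86), ([0.595, -0.098, 0.049], 0.8)]
side cup4 [([0.599, -0.049, 0.054], 0.86), ([0.571, 0.05, 0.054], 0.86), ([0.595, -0.098, 0.049], 0.8)]
side rack [([0.6, -0.045, -0.002], 0.74), ([0.58, -0.146, 0.051], 0.39)]
side spare [([0.493, -0.054, 0.003], 0.56)]
side jar [([0.686, 0.05, -0.002], 0.73)]
side spoon [([0.693, -0.141, 0.002], 0.84)]
1.0
```

View pics/top0.png

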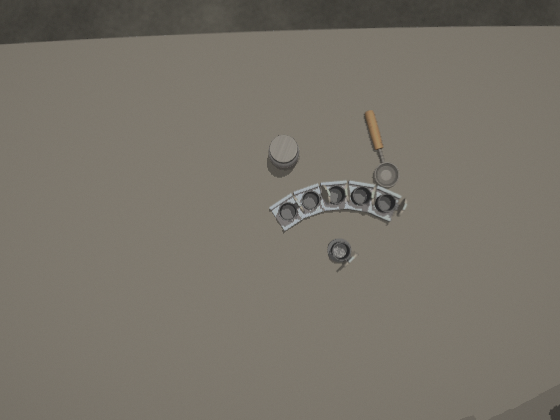

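View pics/side0.png

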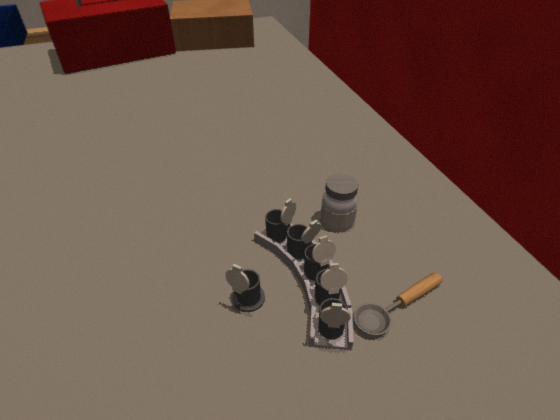

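```bash
python3 - <<'E'
from cell import bot, optics
import numpy as np
P=[]
for c in ("top","side"):
    for d in optics.landmark_of(c,"cup2"): P.append(d["location"]); print(c,np.round(d["location"],4),round(d["conf"],2))
for c in("top","side"):
    k=optics.get_calibration(c); M=k["camera_from_world"]; print(c,k["vfov"],np.round(-M[:3,:3].T@M[:3,3],3))
print([ (c,[np.round(d["location"],4) for d in optics.landmark_of(c,"rack")]) for c in ("top","side")])
E
```

```text
top [ 0.5774 -0.1484  0.0525] 0.85
top [ 0.6006 -0.097   0.0516] 0.77
top [0.5695 0.047  0.0514] 0.62
top [ 0.5981 -0.0449  0.0029] 0.62
top [0.5866 0.0007 0.0495] 0.61
top [ 0.598  -0.0469  0.0502] 0.57
side [ 0.5992 -0.0485  0.0544] 0.86
side [0.5708 0.0495 0.0537] 0.86
side [ 0.5954 -0.0976  0.0494] 0.8
side [0.5912 0.0011 0.0504] 0.72
top 46.83901399764947 [0.535 0.044 0.983]
side 55.112365016207626 [ 0.417 -0.406  0.498]
[('top', [array([ 5.975e-01, -4.550e-02, -1.000e-04])]), ('side', [array([ 0.5996, -0.0454, -0.0018]), array([ 0.5804, -0.1462,  0.0511])])]
```

Cup 0 is the end at y≈-0.148. In the top view its lid sticks out at (403,205), past the rack's end, and the arc geometry agrees. The spare is at (340,250), the jar at (284,150) and the spoon at (375,140), all clear of the row. Next I fit the rack pose and go to the start of the stroke.

```bash
cat > h.py <<'E'
from cell import bot, optics
import numpy as np
from scipy.optimize import least_squares
A=(np.arange(5)-2)*.25
M=np.c_[.2*np.cos(A)-.2,.2*np.sin(A)]
W=np.array([[.5774,-.1484],[.6006,-.097],[.598,-.0469],[.5866,.0007],[.5695,.047],
            [.5954,-.0976],[.5992,-.0485],[.5912,.0011],[.5708,.0495],[.5804,-.1462],[.5975,-.0455],[.5996,-.0454]])
I=[0,1,2,3,4,1,2,3,4,0,2,2]
R2=lambda t:np.array([[np.cos(t),-np.sin(t)],[np.sin(t),np.cos(t)]])
r=least_squares(lambda p:((M[I]@R2(p[2]).T+p[:2])-W).ravel(),[.6,-.045,0],loss="soft_l1",f_scale=.004)
X,Y,YAW=r.x
def pose(s,z):
    """TCP pose at arc length s (m) from the middle cup, straight beyond the end cups; tool y across the row"""
    a=np.clip(s/.2,-.5,.5); e=s-.2*a
    t=np.array([-np.sin(a),np.cos(a)])
    p=R2(YAW)@(np.array([.2*np.cos(a)-.2,.2*np.sin(a)])+e*t)+[X,Y]
    t=R2(YAW)@t
    z_=np.array([0,0,-1.]); y=SGN*np.array([t[1],-t[0],0])
    return [*p,z],np.c_[np.cross(y,z_),y,z_]
SGN=1
E
python3 - <<'E'
import h
from h import *
print(r.x,np.round((r.fun.reshape(-1,2))*1e3,1).tolist())
for h.SGN in (1,-1):
    for s in (-.16,0,.15):
        q=bot.solve_ik(*pose(s,.0665)); print(h.SGN,s,None if q is None else np.round(q,1))
E
```

```text
[ 0.59900219 -0.04752252  0.0537394 ] [[2.3, 3.8], [-5.1, -0.3], [1.0, -0.6], [3.5, 0.9], [-0.1, -0.1], [0.1, 0.3], [-0.2, 1.0], [-1.1, 0.5], [-1.4, -2.6], [-0.7, 1.6], [1.5, -2.0], [-0.6, -2.1]]
1 -0.16 [ 27.3  39.9 -16.3 103.1  16.5  39.3 -23.8]
1 0 [ 20.7  43.2 -28.5 100.6  28.3  43.6 -19.2]
1 0.15 [ 10.6  40.6 -32.7 108.1  32.6  40.8  -9.5]
-1 -0.16 [ 56.5  57.2 -62.  101.4  58.6  60.5 126.4]
-1 0 [ -39.2   59.8   62.   104.2  -63.1   58.8 -127.2]
-1 0.15 [ -50.4   49.3   51.5  111.7  -53.9   47.2 -116.3]
```

```bash
python3 - <<'E'
from h import *
import cv2
bot.set_gripper(0.0,5)
bot.movep(*pose(-.162,.19))
bot.movel(*pose(-.162,.0665),velocity=.12)
s=bot.get_state(); p,o=pose(-.162,.0665)
print(s["time_s"],s["eef_pos"],p,s["opening"],s["force"],np.round(s["orientation"]-o,3).tolist())
im=optics.grab_frame("side")[140:400,180:480]
cv2.imwrite("pics/start.png",cv2.resize(im,None,fx=2.6,fy=2.3,interpolation=3)[:,:,::-1])
E
```

```text
5.5917 [ 0.55357032 -0.20069992  0.06723342] [np.float64(0.5529454596036795), np.float64(-0.20051247698731223), 0.0665] 0.0005038853845033513 [-0.35972489  0.89431308 -1.13787786] [[0.0, -0.0, 0.001], [-0.0, -0.0, -0.0], [0.0, 0.001, 0.0]]
```

View pics/start.png

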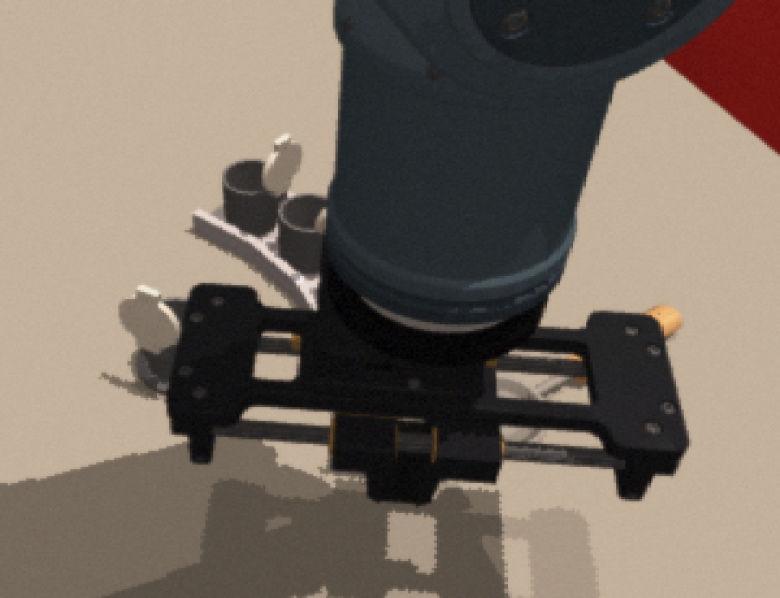

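The closed fingers are at the start, before cup 0, and the gripper body is well above the lids. Now I stroke along the row in small steps, watching the force.

```bash
python3 - <<'E'
from h import *
f0=np.array(bot.get_state()["force"])
for s in np.arange(-.150,.1391,.0125):
    bot.movel(*pose(s,.066),velocity=.05)
    st=bot.get_state(); f=np.array(st["force"])-f0
    print(round(s,3),round(st["time_s"],2),np.round(f,1),round(st["eef_pos"][2],4))
    if np.abs(f).max()>10: print("STOP");break
E
```

```text
-0.15 6.03 [-1.2  0.6  1.6] 0.0661
-0.137 6.43 [0.4 0.2 0.2] 0.066
-0.125 6.83 [ 0.1  0.7 -0.1] 0.066
-0.112 7.23 [0.3 0.5 0.3] 0.066
-0.1 7.63 [0.8 0.6 3.6] 0.0663
-0.087 8.03 [0.3 0.5 4.5] 0.0662
-0.075 8.43 [ 0.2  0.9 -0.4] 0.0656
-0.062 8.83 [ 0.5 -1.   1.7] 0.066
-0.05 9.23 [-0.2  1.4  4.1] 0.0663
-0.037 9.63 [1.  0.8 4.3] 0.0661
-0.025 10.03 [-1.3  1.7  1.6] 0.0658
-0.012 10.43 [ 0.  -0.4  1. ] 0.0658
0.0 10.83 [0.4 1.  2.8] 0.0661
0.013 11.23 [-0.5  1.7  4.9] 0.0662
0.025 11.63 [-1.3  1.2  2. ] 0.0658
0.038 12.03 [-0.3 -0.2  0.9] 0.0658
0.05 12.43 [-1.3  2.8  4.3] 0.0662
0.063 12.83 [0.8 0.5 4.3] 0.0661
0.075 13.23 [0.1 0.3 0.2] 0.0656
0.088 13.63 [-0.2  1.3  0.7] 0.066
0.1 14.03 [-0.3  0.   0.8] 0.066
0.113 14.43 [0.2 0.  0.7] 0.066
0.125 14.83 [-0.4  1.3  1.2] 0.066
0.138 15.23 [-0.2 -0.   0.7] 0.066
```

```bash
python3 - <<'E'
from h import *
import cv2
p=list(bot.get_state()["eef_pos"]); p[2]=.2; bot.movel(p,velocity=.15)
bot.movep(*pose(-.03+.30,.25))
print(bot.get_state()["time_s"])
a=optics.grab_frame("side")[160:380,200:480]; b=optics.grab_frame("top")[120:290,240:430]
cv2.imwrite("pics/s1.png",cv2.resize(a,(780,600),interpolation=3)[:,:,::-1])
cv2.imwrite("pics/t1.png",cv2.resize(b,(670,600),interpolation=3)[:,:,::-1])
for c in("side","top"):
  for t in("rack","spare","jar","spoon"): print(c,t,[np.round(d["location"],4) for d in optics.landmark_of(c,t)][:1])
E
```

```text
16.8917
side rack [array([ 0.5974, -0.046 ,  0.0012])]
side spare []
side jar [array([ 0.685 ,  0.0494, -0.0021])]
side spoon [array([ 0.6907, -0.1404,  0.0033])]
top rack [array([ 0.5958, -0.0482,  0.0019])]
top spare [array([ 0.5778, -0.1438,  0.0512])]
top jar [array([0.6893, 0.0528, 0.0015])]
top spoon [array([ 6.965e-01, -1.383e-01, -4.000e-04])]
```

View pics/s1.png

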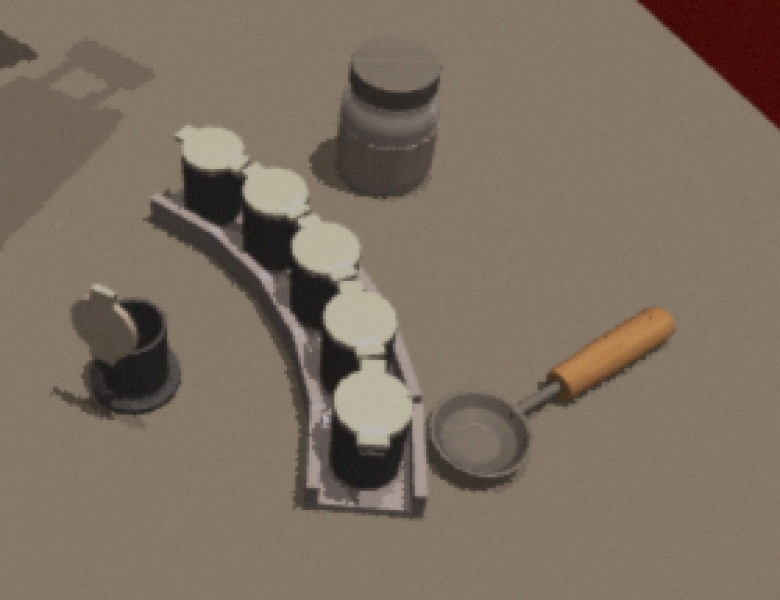

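View pics/t1.png

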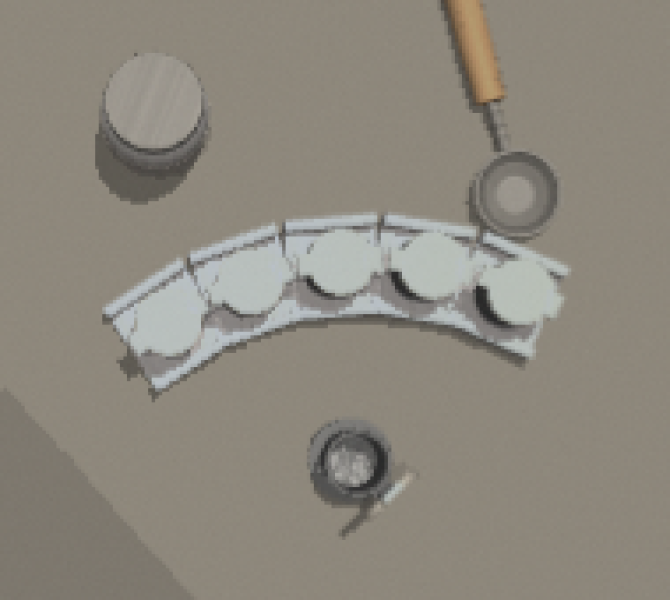

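In the side and top views all five lids lie flat. The spare still stands at side pixel (248,292) with its lid open, and the jar and spoon are unmoved. The arm is clear, so I'm handing in.

```bash
python3 -c "
from cell import bot
print(bot.get_state()['time_s'],bot.get_state()['force']); bot.hand_in()"
```

```text
17.3917 [ 0.33581084 -0.21805049 -0.19480088]
the job is handed in; nothing more can be done
```

I stroked the closed fingertips once along the arc from cup 0 to cup 4, about 58 mm above the bench. I then lifted clear and handed in at 17.4 s. No verdict came back.

**Lids:** in the last side and top pictures all five rack lids lie flat. I judged this from the pictures; I did not measure the lid angles. I also didn't watch each lid close in turn. The order follows from the direction of the stroke.

**Force:** the wrist readings, taken at the end of each 12.5 mm step, peaked at about 5 N. They rose to 4–5 N around cups 0 to 3 but only about 1 N at cup 4. The geometry and the picture still say lid 4 is flat, so I did not go over it again.

**Rack:** the network puts it within about 3 mm of where it began, which is within its accuracy.

**Bystanders:** the jar and spoon are also within about 4 mm of where they began, within the same accuracy. The network failed on the spare cup in the last pictures: nothing from the side, and from the top it pointed at cup 0 instead. By eye, the spare stands in the same place in the side picture with its lid still open.

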